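Re-sort four swapped sample vials in the dry bath's colour-coded inserts

ROBOT

A 6-joint arm with a two-finger parallel gripper is mounted at the origin on a cart in front of the work surface, level with it; the furniture and walls round the work are solid. World frame = base frame: x ahead of the robot, y to its left, z up, the work surface at z = 0. Lengths are in m, angles in rad, forces in N, time in s.
With the tool pointing down it reaches from about 0.375 to 0.925 m from the base axis. Payload 5.7 kg.
Tool frame: the origin (TCP) lies on the centre line of the jaws, within the pads' length; the fingertips stand 17 mm ahead of it and the grasp point (between the pads) lies 2 mm behind it; z points along the fingers, y is the line along which they close (so a half turn about z gives the same grasp; the last joint's range is limited). The gripper opens to 85 mm and grips with 20 to 120 N. Pads are 22 mm wide; open, the fingers measure 114 mm over their backs; the gripper's body (76 mm by 85 mm) begins 54 mm behind the grasp point. The pads swing forward as they close: fully open they stand 13 mm farther back than shut.
Start: joints at [-1.451, 0.359, 1.51, -0, 1.272, -0.115], TCP at [0.14, -0.584, 0.248] pointing down, gripper open.
Joint ranges: [-2.97, 2.97], [-1.01, 2.36], [0.21, 2.38], [-0.96, 4.11], [0.2, 2.71], [-2.98, 2.98]. Speed limits (rad/s): [2.39, 2.39, 3.14, 3.14, 3.14, 3.14].

INTERFACE

Orientations are given as a rotation vector (axis times angle).
In Python, from plant import r gives the robot as it stands.
- The arm moves only by the shell command python3 -m crank 'ROWS' [FORCE]. ROWS is a JSON object of lists of equal length, an entry for each row: "xyz": the shift along the tool's x, y, z in cm, a list of three; "dr": the turn, a rotation vector about the tool's x, y, z in rad, a list of three; "gripper": the gripper command: -1 is shut, 1 is fully open, values between are in proportion. A call has 1 to 10 rows; each row shifts and turns the commanded pose from where the row before left it, along the tool's axes as they then stand; what a row does not reach is not made up. A row lasts 1/10 s, in which the tool goes at most 50 mm and 8.59 degrees, less where a joint would pass 70% of its speed; a pose out of reach is approached as far as the arm can. A call is refused whole if a number of a shift passes 5 or a number of a turn 0.15, either way. A call with a gripper value outside its range is refused whole. The fingers move at their own pace and stop on an object; FORCE is the grip in N (left out, the last holds). Time passes only in rows, so rows that do not move let the fingers close. It gives the time, the measured TCP pose, the force, the opening and the grip force at its end, in the units of the state.
- r.get_obs(): the state, without advancing time (a new reading comes with each control period).
- r.capture(name): name is "scene" or "side" or "wrist"; returns a dict with "image" (384x512x3 uint8, blue, green, red), "range_z" (384x512 float32, m along the optical axis (not along the pixel's ray), 0 where there is no reading), "K" (3x3 intrinsics, pixels), "R" (3x3) and "t" (3): a world point X has camera coordinates R X + t; the wrist camera has in their place "mount" (4x4, takes a point from camera to tool coordinates, whose origin is the TCP and whose axes are the flange's). Camera axes: x right, y down, z forward; pixel columns grow to the right and rows downward; lengths in m; the calibration is good to about 2 mm. A picture is of the moment at which its call begins: read the wrist's pose just before it.
- r.hand_in(): hands the job in; it is judged then, once.
The state is a dict: "time_s": time; "joint_positions": joint angles; "joint_velocities": joint speeds; "joint_efforts": joint torques, N m; "tcp_pos": TCP position; "tool_rot": TCP orientation; "contact_force": force on the tool from outside, world axes, zero at the start; "moment": the same for the moment, N m; "width": finger opening in m; "gripper_force": force on a finger pad.
Only numpy, scipy, OpenCV 4.12 (cv2) and the standard library are available. Lean on these libraries where they do the work, as an engineer would, in place of code of your own. Each camera call takes 0.05 s, during which the arm holds its last target. There are 200 camera calls.

TASK

The four sample vials were put back into the wrong wells of the dry bath. Move each one into the insert whose colour matches the dot on its cap, fully seated, without tipping any vial over; every coloured well is taken, so the bare silver insert is there to park a vial in meanwhile.

Things in the scene. Friction and masses are not known exactly. Their poses are not given: they have to be found in the camera images.
- vial_red: glass sample vial, black screw cap with a red dot, pink contents. Upright cylinder 28 mm in diameter, 60 mm tall, 20 to 45 g. Origin: centre of its underside; z up along its axis.
- vial_blue: glass sample vial, black screw cap with a blue dot, teal contents. Upright cylinder 28 mm in diameter, 60 mm tall, 20 to 45 g. Origin: centre of its underside; z up along its axis.
- vial_gold: glass sample vial, white screw cap with a golden-yellow dot, pale contents. Upright cylinder 28 mm in diameter, 60 mm tall, 20 to 45 g. Origin: centre of its underside; z up along its axis.
- vial_green: glass sample vial, green screw cap with a lighter green dot, pale contents. Upright cylinder 28 mm in diameter, 60 mm tall, 20 to 45 g. Origin: centre of its underside; z up along its axis.
- insert_red: red anodised round metal insert fixed in the dry bath's deck, 55 mm wide, 40 mm tall (top face 30 mm above the deck). Origin: centre of its underside, z up. Well: flat floor 16 mm above the origin, bore 40 mm wide up to 34 mm, then a cone opening to 47 mm at the top face. A seated vial has its origin 16 mm above the insert's and shows 36 mm above the top face.
- insert_blue: blue anodised round metal insert fixed in the dry bath's deck, 55 mm wide, 40 mm tall (top face 30 mm above the deck). Origin: centre of its underside, z up. Well: flat floor 16 mm above the origin, bore 40 mm wide up to 34 mm, then a cone opening to 47 mm at the top face. A seated vial has its origin 16 mm above the insert's and shows 36 mm above the top face.
- insert_gold: golden-yellow anodised round metal insert fixed in the dry bath's deck, 55 mm wide, 40 mm tall (top face 30 mm above the deck). Origin: centre of its underside, z up. Well: flat floor 16 mm above the origin, bore 40 mm wide up to 34 mm, then a cone opening to 47 mm at the top face. A seated vial has its origin 16 mm above the insert's and shows 36 mm above the top face.
- insert_green: green anodised round metal insert fixed in the dry bath's deck, 55 mm wide, 40 mm tall (top face 30 mm above the deck). Origin: centre of its underside, z up. Well: flat floor 16 mm above the origin, bore 40 mm wide up to 34 mm, then a cone opening to 47 mm at the top face. A seated vial has its origin 16 mm above the insert's and shows 36 mm above the top face.
- insert_plain: bare silver aluminium insert of the same shape and size as the coloured ones (top face 40 mm, well floor 16 mm above the origin at the centre of its underside). The spare: it belongs to no vial and is empty at the start.
- dry_bath: light-grey laboratory dry bath, fixed, 150 (x) by 336 (y) by 45 mm tall, with a control panel along its front (-x side). Origin: centre of its underside. The five inserts stand in one row along its y axis, 61 mm apart, 20 mm behind its centre (+x side), in any order. It stands in a hood whose left side post (x 0.33 m on, y 0.39 m on) is solid: swing in from the left with the arm drawn back.
Mind the look-alikes: they are no part of the job. Leave any orange or purple look-alike of the vial_green alone.

How it is judged:
At the end, for the whole second after the job is handed in: Each of the four vials stands released, upright (within 7 degrees) and at rest on the floor of the well of the insert of its own colour: within 9 mm of the insert's axis, its underside within 3 mm of the well's floor (horizontal distance between vial_red and insert_red below 0.009 m and z of vial_red in the frame of insert_red between 0.013 and 0.019 m and angle between each of vial_red, vial_blue, vial_gold, vial_green's own z axis and vertical below 0.12 rad and linear speed of each of vial_red, vial_blue, vial_gold, vial_green below 0.02 m/s and horizontal distance between vial_blue and insert_blue below 0.009 m and z of vial_blue in the frame of insert_blue between 0.013 and 0.019 m and horizontal distance between vial_gold and insert_gold below 0.009 m and z of vial_gold in the frame of insert_gold between 0.013 and 0.019 m and horizontal distance between vial_green and insert_green below 0.009 m and z of vial_green in the frame of insert_green between 0.013 and 0.019 m); the robot touches nothing.
It fails at once if the vial with the red dot is tipped over (more than 45 degrees) (angle between vial_red's own z axis and vertical above 0.785 rad).
It fails at once if the vial with the blue dot is tipped over (more than 45 degrees) (angle between vial_blue's own z axis and vertical above 0.785 rad).
It fails at once if the vial with the golden-yellow dot is tipped over (more than 45 degrees) (angle between vial_gold's own z axis and vertical above 0.785 rad).
It fails at once if the vial with the green dot is tipped over (more than 45 degrees) (angle between vial_green's own z axis and vertical above 0.785 rad).
It also fails if it takes over 118 s, if anything falls off the work surface, if the arm or the gripper's body presses on something with over 40 N, if the wrist force passes 120 N, or if a joint passes its speed limit or range.

## Working session

There is one attempt and no reset: what is moved stays moved. The work goes in short steps, Python scripts to look and compute and a shell command to move; the robot and the scene stay as the last step left them, time stands still between calls to the robot, and variables do not carry over. Pictures are saved under pics/ and viewed, at most 14 in all, crops included, and the job is handed in when it is done.

```bash
ls; mkdir -p pics; python3 - <<'E'
from plant import r
import cv2,numpy as np
o=r.get_obs();print(o)
for n in ("scene","side"):
    c=r.capture(n);cv2.imwrite(f"pics/{n}0.png",c["image"]);np.savez(f"{n}0.npz",**c);print(n,c["K"],c["R"],c["t"])
E
```

```text
pics
{'time_s': 0.0, 'joint_positions': array([-1.45110263e+00,  3.59510373e-01,  1.51143986e+00,  1.68607885e-05,
        1.27252566e+00, -1.15088548e-01]), 'joint_velocities': array([ 0.00129888,  0.00160934, -0.0016668 ,  0.00071455, -0.00056287,
       -0.00079947]), 'joint_efforts': array([-2.50744393e-03, -5.27640045e+01, -2.78621256e+01, -5.01522663e-04,
        1.33875496e-02,  3.91832384e-05]), 'tcp_pos': array([ 0.13950416, -0.58287759,  0.24744755]), 'tool_rot': array([-3.11810148e+00, -3.67720316e-01, -1.84855541e-05]), 'contact_force': array([0.17647157, 0.53242954, 0.04514175]), 'moment': array([-0.00354274,  0.03060434, -0.02101712]), 'gripper_force': 0.0, 'width': 0.08568539212387606}
scene [[472.23872698   0.         257.48314061]
 [  0.         472.23872698 195.5737383 ]
 [  0.           0.           1.        ]] [[-0.64954089 -0.76008862 -0.01902436]
 [-0.5319413   0.47216889 -0.70291891]
 [ 0.54326337 -0.44645473 -0.71101553]] [0.32234246 0.2704172  0.67552413]
side [[381.88972239   0.         251.02381042]
 [  0.         381.88972239 195.34868353]
 [  0.           0.           1.        ]] [[-8.77277571e-01 -4.79982842e-01  7.31262614e-04]
 [-1.76606209e-01  3.21370536e-01 -9.30339307e-01]
 [ 4.46311898e-01 -8.16294953e-01 -3.66699114e-01]] [0.40190184 0.12637777 0.70295146]
```

View pics/scene0.png

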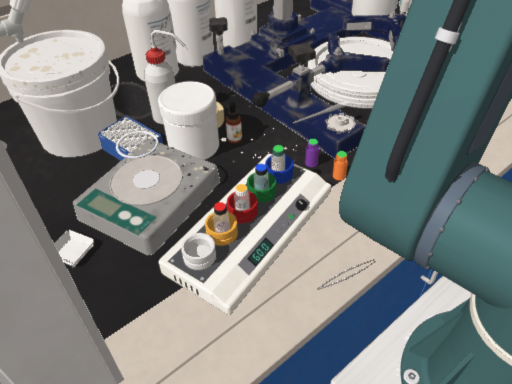

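View pics/side0.png

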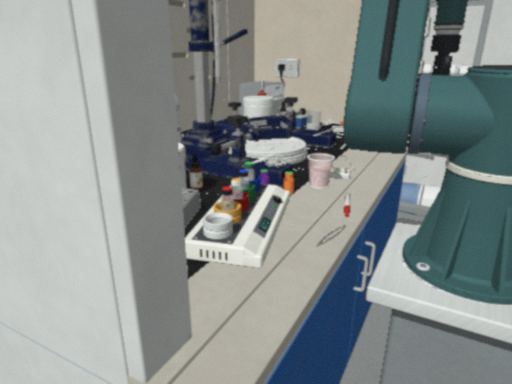

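The scene view shows, from the near end: the empty silver insert (198,250), then gold insert with red vial (221,228), red insert with gold vial (242,203), green insert with blue vial (262,182), and blue insert with green vial (279,163). Purple (312,152) and orange (341,165) decoys stand beyond. The side view agrees but is coarser, with the plain insert at (217,226). I'll get positions from depth next.

```bash
cat > h.py <<'E'
import numpy as np,cv2
def cloud(c):
    z=c["range_z"];v,u=np.mgrid[:384,:512];K=c["K"]
    p=np.stack([(u-K[0,2])/K[0,0]*z,(v-K[1,2])/K[1,1]*z,z],-1)
    return (p-c["t"])@c["R"],z>0     # world
E
python3 - <<'E'
from h import *
for n in ("scene","side"):
    c=np.load(n+"0.npz");P,ok=cloud(c);print(n,"cam",-c["R"].T@c["t"])
    if n=="scene":
        for u,v in [(198,250),(221,206),(242,189),(262,169),(279,150),(313,143),(341,154),(221,214),(198,237),(190,285),(240,265)]: print(u,v,P[v,u].round(4))
    # slices: height above 0.05..: top-down bins
    m=ok&(P[...,2]>.055)&(P[...,2]<.13)&(P[...,0]>.3)&(P[...,0]<.75)&(abs(P[...,1])<.4)
    Q=P[m];I=c["image"][m]
    np.set_printoptions(suppress=True)
    img=np.full((450,800,3),60,np.uint8)
    for p,i in zip(Q[np.argsort(Q[:,2])],I[np.argsort(Q[:,2])]): cv2.circle(img,(int(400-p[1]*1000),int(450-(p[0]-.3)*1000)),1,i.tolist(),-1)
    cv2.imwrite(f"pics/top_{n}.png",img)
E
```

```text
scene cam [-0.01376684  0.41891719  0.67652187]
198 250 [0.4332 0.184  0.0504]
221 206 [0.4405 0.1243 0.1103]
242 189 [0.4479 0.0734 0.111 ]
262 169 [0.4625 0.0155 0.1124]
279 150 [ 0.482  -0.0432  0.1113]
313 143 [ 0.4965 -0.1517  0.0606]
341 154 [ 0.4363 -0.1705  0.0586]
221 214 [0.4322 0.1313 0.1026]
198 237 [0.442  0.1752 0.0696]
190 285 [0.3974 0.2281 0.0303]
240 265 [0.3681 0.1465 0.0413]
side cam [0.06116297 0.72610763 0.37505199]
```

View pics/top_scene.png

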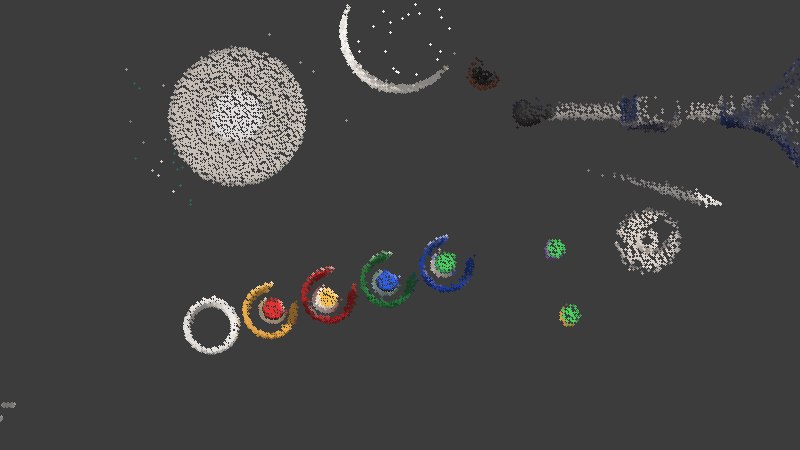

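The top-down map shows all five rings clearly, in one row tilted in yaw, with the vial dots centred in the four coloured ones. Next I fit circles in both views.

```bash
cat > fit.py <<'E'
from h import *
from scipy.optimize import least_squares
cols=["plain","gold","red","green","blue"]
g=np.array([[.424,.189],[.440,.130],[.455,.073],[.472,.015],[.487,-.044]])
def model(p): # centre of middle + yaw; spacing .061
    d=np.array([np.sin(p[2]),-np.cos(p[2])])
    return p[:2]+np.arange(-2,3)[:,None]*.061*d
def run(n,c):
    P,ok=cloud(c);Q=P[ok]
    ring=[];zt=[]
    for k in range(5):
        d=np.hypot(*(Q[:,:2]-g[k]).T)
        a=Q[(d<.029)&(d>.02)&(Q[:,2]>.06)&(Q[:,2]<.085)]
        if len(a)<20: print(n,k,"few",len(a));continue
        t=np.percentile(a[:,2],90) if 0 else np.median(a[a[:,2]>np.percentile(a[:,2],60),2])
        a=a[abs(a[:,2]-t)<.003]; ring.append((k,a));zt.append(round(t,4))
    def res(p):
        m=model(p);return np.concatenate([np.hypot(*(a[:,:2]-m[k]).T)-.0255 for k,a in ring])
    s=least_squares(res,[.455,.073,.27],loss="soft_l1",f_scale=.001)
    print(n,"row",s.x.round(4),"rim z",zt,"rms",np.sqrt(np.mean(res(s.x)**2)).round(4));m=model(s.x);print(dict(zip(cols,m.round(4).tolist())))
    for k in range(5):
        d=np.hypot(*(Q[:,:2]-m[k]).T);a=Q[(d<.016)&(Q[:,2]>.09)&(Q[:,2]<.13)]
        if len(a)<10: print(cols[k],"empty");continue
        t=np.percentile(a[:,2],90);b=a[a[:,2]>t-.004]
        print(cols[k],"vial top",round(np.median(a[a[:,2]>np.percentile(a[:,2],60),2]),4),"xy",((b.min(0)+b.max(0))/2)[:2].round(4),len(b))
    return m
E
python3 - <<'E'
from fit import *
for n in ("scene","side"): run(n,np.load(n+"0.npz"))
E
```

```text
scene row [0.4552 0.0708 0.2622] rim z [np.float64(0.0745), np.float64(0.0745), np.float64(0.0746), np.float64(0.0743), np.float64(0.0744)] rms 0.0018
{'plain': [0.4236, 0.1886], 'gold': [0.4394, 0.1297], 'red': [0.4552, 0.0708], 'green': [0.471, 0.0119], 'blue': [0.4868, -0.047]}
plain empty
gold vial top 0.1109 xy [0.4417 0.1264] 98
red vial top 0.1108 xy [0.4511 0.0727] 94
green vial top 0.1106 xy [0.4696 0.0123] 84
blue vial top 0.1107 xy [ 0.4877 -0.0459] 72
side row [0.4559 0.0726 0.261 ] rim z [np.float64(0.0742), np.float64(0.0747), np.float64(0.0748), np.float64(0.0745), np.float64(0.0746)] rms 0.0017
{'plain': [0.4244, 0.1905], 'gold': [0.4401, 0.1316], 'red': [0.4559, 0.0726], 'green': [0.4716, 0.0137], 'blue': [0.4874, -0.0452]}
plain empty
gold vial top 0.1101 xy [0.4413 0.1284] 49
red vial top 0.1109 xy [0.4515 0.0734] 42
green vial top 0.1101 xy [0.4702 0.0147] 35
blue vial top 0.1106 xy [ 0.487  -0.0442] 30
```

```bash
python3 - <<'E'
from h import *
for n in ("scene","side"):
    P,ok=cloud(np.load(n+"0.npz"));Q=P[ok];rr=np.hypot(Q[:,0],Q[:,1]);th=np.degrees(np.arctan2(Q[:,1],Q[:,0]))
    for a in range(-80,50,10):
        m=(th>=a)&(th<a+10)&(Q[:,2]>.1)&(Q[:,2]<.6)&(rr>.25)&(rr<.75)
        if m.sum()>15: print(n,a,m.sum(),"r",np.percentile(rr[m],[2,50]).round(2),"zmax",Q[m,2].max().round(2))
E
```

```text
scene -40 639 r [0.7  0.72] zmax 0.14
scene -30 1016 r [0.66 0.69] zmax 0.18
scene -20 572 r [0.64 0.66] zmax 0.18
scene -10 841 r [0.48 0.69] zmax 0.14
scene 0 1344 r [0.45 0.69] zmax 0.14
scene 10 438 r [0.45 0.62] zmax 0.15
scene 40 2816 r [0.52 0.52] zmax 0.45
side -80 1896 r [0.53 0.57] zmax 0.5
side -40 248 r [0.7  0.71] zmax 0.14
side -30 393 r [0.66 0.68] zmax 0.18
side -20 268 r [0.64 0.66] zmax 0.18
side -10 157 r [0.48 0.66] zmax 0.13
side 0 114 r [0.45 0.46] zmax 0.13
side 10 119 r [0.45 0.46] zmax 0.11
side 40 15417 r [0.64 0.67] zmax 0.41
```

Nothing stands in the way of the swing at z 0.25, so I move.

```bash
python3 -m crank '{"xyz":[[4.4,-0.8,0],[4.4,-0.8,0],[4.4,-0.8,0],[4.4,-0.8,0],[4.4,-0.8,0],[4.4,-0.8,0],[4.4,-0.8,0],[4.4,-0.8,0],[4.4,-0.8,0],[4.4,-0.8,0]],"dr":[[0,0,-0.085],[0,0,-0.085],[0,0,-0.085],[0,0,-0.085],[0,0,-0.085],[0,0,-0.085],[0,0,-0.085],[0,0,-0.085],[0,0,-0.085],[0,0,-0.085]],"gripper":[1,1,1,1,1,1,1,1,1,1]}' 30
python3 -m crank '{"xyz":[[4.4,-0.8,0],[4.4,-0.8,0],[4.4,-0.8,0],[4.4,-0.8,0],[4.4,-0.8,0],[4.4,-0.8,0],[4.4,-0.8,0],[4.4,-0.8,0]],"dr":[[0,0,-0.085],[0,0,-0.085],[0,0,-0.085],[0,0,-0.085],[0,0,-0.085],[0,0,-0.085],[0,0,-0.085],[0,0,-0.085]],"gripper":[1,1,1,1,1,1,1,1]}'
cat > go.py <<'E'
# python3 go.py TARGET [Z]: remaining move in tool axes (cm) and turn about tool z
import sys,numpy as np
from plant import r
from scipy.spatial.transform import Rotation as Ro
W=dict(plain=[.4240,.1896],gold=[.4398,.1307],red=[.4555,.0718],green=[.4713,.0128],blue=[.4871,-.0461])
o=r.get_obs();R=Ro.from_rotvec(o["tool_rot"]).as_matrix();p=o["tcp_pos"]
np.set_printoptions(suppress=True,precision=4)
z=float(sys.argv[2]) if len(sys.argv)>2 else p[2]
yaw=.2616;G=np.column_stack([[-np.sin(yaw),np.cos(yaw),0],[np.cos(yaw),np.sin(yaw),0],[0,0,-1]])
D=Ro.from_matrix(R.T@G).as_rotvec()
print("t",o["time_s"],"tcp",p,"w",o["width"].round(4),"F",o["contact_force"],"turn",D)
print("shift cm (tool axes now)",R.T@(np.r_[W[sys.argv[1]],z]-p)*100," (after turn)",G.T@(np.r_[W[sys.argv[1]],z]-p)*100)
E
python3 go.py gold
```

```text
time_s: 1.1
tcp_pos: [0.4437, -0.2714, 0.248]
tool_rot: [-2.688, -1.626, -0.0]
contact_force: [1.0, 0.3, 0.2]
width: 0.0855
gripper_force: 0.0
time_s: 1.9
tcp_pos: [0.4455, 0.0797, 0.2482]
tool_rot: [-1.992, -2.429, -0.0]
contact_force: [-0.4, 0.2, 0.5]
width: 0.0856
gripper_force: 0.0Traceback (most recent call last):
  File "go.py", line 11, in <module>
    print("t",o["time_s"],"tcp",p,"w",o["width"].round(4),"F",o["contact_force"],"turn",D)
                                      ^^^^^^^^^^^^^^^^
AttributeError: 'float' object has no attribute 'round'
```

```bash
sed -i 's/o\["width"\].round(4)/round(float(o["width"]),4)/' go.py; python3 -m crank '{"xyz":[[0,0,0]],"dr":[[0,0,0]],"gripper":[1]}'; python3 go.py gold
```

```text
time_s: 2.0
tcp_pos: [0.4432, 0.0823, 0.2479]
tool_rot: [-1.985, -2.431, -0.0]
contact_force: [0.6, -1.3, -0.2]
width: 0.0857
gripper_force: 0.0
t 2.0 tcp [0.4432 0.0823 0.2479] w 0.0857 F [ 0.6253 -1.2734 -0.2064] turn [-0.0019 -0.0026 -0.0605]
shift cm (tool axes now) [4.813  0.6324 0.0111]  (after turn) [4.7659 0.9224 0.    ]
```

```bash
python3 -m crank '{"xyz":[[2.4,0.3,0],[2.4,0.3,0],[0,0,0],[0,0,0]],"dr":[[0.0,-0.0,-0.03],[-0.002,-0.003,-0.03],[0,0,0],[0,0,0]],"gripper":[0.3,0.3,0.3,0.3]}'; python3 go.py gold 0.095
python3 - <<'E'
from fit import *
from plant import r
from scipy.spatial.transform import Rotation as Ro
o=r.get_obs();c=r.capture("wrist");M=c["mount"];cv2.imwrite("pics/w1.png",c["image"])
T=np.eye(4);T[:3,:3]=Ro.from_rotvec(o["tool_rot"]).as_matrix();T[:3,3]=o["tcp_pos"];C=T@M
c=dict(c);c["R"]=C[:3,:3].T;c["t"]=-C[:3,:3].T@C[:3,3];run("wrist",c)
E
```

```text
time_s: 2.4
tcp_pos: [0.4418, 0.1258, 0.2481]
tool_rot: [1.92, 2.482, -0.002]
contact_force: [-0.7, 0.1, -0.2]
width: 0.0553
gripper_force: 0.0
t 2.4 tcp [0.4418 0.1258 0.2481] w 0.0553 F [-0.6869  0.1048 -0.2394] turn [ 0.0014  0.0035 -0.0073]
shift cm (tool axes now) [ 0.5798 -0.089  15.3127]  (after turn) [ 0.5273 -0.0628 15.3148]
wrist row [0.4575 0.0713 0.259 ] rim z [np.float64(0.0759), np.float64(0.0759), np.float64(0.0758), np.float64(0.0756), np.float64(0.0755)] rms 0.0018
{'plain': [0.4263, 0.1892], 'gold': [0.4419, 0.1302], 'red': [0.4575, 0.0713], 'green': [0.4732, 0.0123], 'blue': [0.4888, -0.0467]}
plain empty
gold vial top 0.1124 xy [0.4437 0.1272] 307
red vial top 0.1124 xy [0.4541 0.0736] 268
green vial top 0.1121 xy [0.4715 0.014 ] 230
blue vial top 0.1116 xy [ 0.4896 -0.0425] 149
```

View pics/w1.png

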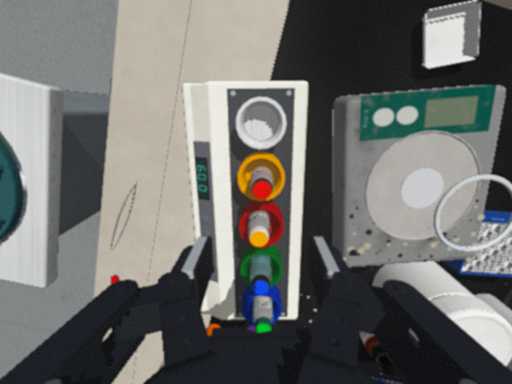

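The wrist view agrees with the other two to about 2 mm: empty plain insert at (262,122), red vial at (262,188), gold at (259,238), blue at (262,283), green at (263,325). The yaw is right, with the jaws closing across the row. I'll use averaged positions.

```bash
sed -i 's/^W=.*/W=dict(plain=[.4248,.1894],gold=[.4405,.1305],red=[.4562,.0716],green=[.4719,.0126],blue=[.4877,-.0463],vr=[.4423,.1274],vy=[.452,.0732],vb=[.4704,.0137],vg=[.4881,-.0442])/' go.py
python3 -m crank '{"xyz":[[0.2,0,3],[0,0,3],[0,0,3],[0,0,0],[0,0,0]],"dr":[[0,0.002,-0.003],[0,0,0],[0,0,0],[0,0,0],[0,0,0]],"gripper":[0.3,0.3,0.3,0.3,0.3]}'; python3 go.py vr 0.095
```

```text
time_s: 2.95
tcp_pos: [0.4415, 0.1271, 0.1584]
tool_rot: [1.92, 2.486, -0.0]
contact_force: [0.0, -0.3, -0.4]
width: 0.0553
gripper_force: 0.0
t 2.95 tcp [0.4415 0.1271 0.1584] w 0.0553 F [ 0.0194 -0.348  -0.3712] turn [ 0.0005  0.001  -0.0061]
shift cm (tool axes now) [0.0128 0.0822 6.3424]  (after turn) [0.0062 0.0856 6.3424]
```

```bash
python3 -m crank '{"xyz":[[0,0.1,2],[0,0,2],[0,0,1.5],[0,0,0.8],[0,0,0]],"dr":[[0,0,-0.006],[0,0,0],[0,0,0],[0,0,0],[0,0,0]],"gripper":[0.3,0.3,0.3,0.3,0.3]}'; python3 -m crank '{"xyz":[[0,0,0],[0,0,0],[0,0,0],[0,0,0],[0,0,0],[0,0,0]],"dr":[[0,0,0],[0,0,0],[0,0,0],[0,0,0],[0,0,0],[0,0,0]],"gripper":[-1,-1,-1,-1,-1,-1]}' 30;  python3 go.py plain
```

```text
time_s: 3.45
tcp_pos: [0.4431, 0.128, 0.0957]
tool_rot: [1.91, 2.491, 0.002]
contact_force: [0.2, -0.0, 0.2]
width: 0.0558
gripper_force: 0.0
time_s: 4.05
tcp_pos: [0.4435, 0.1283, 0.0964]
tool_rot: [1.909, 2.491, 0.004]
contact_force: [-0.7, -0.3, 6.1]
width: 0.0252
gripper_force: 29.5
t 4.05 tcp [0.4435 0.1283 0.0964] w 0.0252 F [-0.7176 -0.2887  6.1494] turn [0.0041 0.0013 0.0016]
shift cm (tool axes now) [ 6.384  -0.2169 -0.0095]  (after turn) [ 6.3837 -0.2268  0.    ]
```

```bash
python3 -m crank '{"xyz":[[0,0,-0.7],[0,0,-1.5],[0,0,-2],[0,0,-1],[0,0,0],[0,0,0]],"dr":[[0,0,0],[0,0,0],[0,0,0],[0,0,0],[0,0,0],[0,0,0]],"gripper":[-1,-1,-1,-1,-1,-1]}' ;  python3 go.py plain
python3 - <<'E'
from plant import r
import cv2
cv2.imwrite("pics/s1.png",cv2.resize(r.capture("scene")["image"][100:300,150:400],None,fx=2.5,fy=2.5))
E
```

```text
time_s: 4.65
tcp_pos: [0.4424, 0.1283, 0.1473]
tool_rot: [1.91, 2.492, 0.002]
contact_force: [0.3, 0.3, -0.1]
width: 0.0257
gripper_force: 29.5
t 4.65 tcp [0.4424 0.1283 0.1473] w 0.0257 F [ 0.2934  0.2524 -0.0645] turn [0.0023 0.001  0.0014]
shift cm (tool axes now) [ 6.3613 -0.1092 -0.0065]  (after turn) [ 6.3612 -0.1181  0.    ]
```

View pics/s1.png

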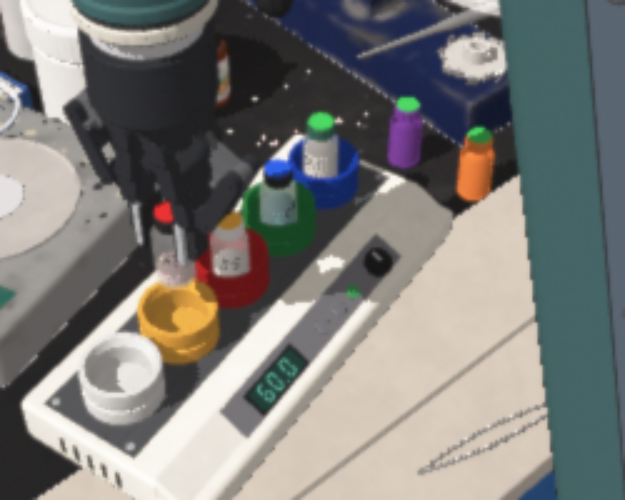

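The red vial at crop (172,245) hangs upright in the jaws, clear of the gold insert at (178,315). The silver well at (122,375) is empty, so I park it there.

```bash
python3 -m crank '{"xyz":[[2,-0.1,0],[2.4,0,0],[2,0,0],[0,0,0],[0,0,0],[0,0,2],[0,0,1.5],[0,0,1],[0,0,0],[0,0,0]],"dr":[[0,0,0],[0,0,0],[0,0,0],[0,0,0],[0,0,0],[0,0,0],[0,0,0],[0,0,0],[0,0,0],[0,0,0]],"gripper":[-1,-1,-1,-1,-1,-1,-1,-1,-1,-1]}' ;  python3 go.py plain .0965
```

```text
time_s: 5.7
tcp_pos: [0.4251, 0.1894, 0.1022]
tool_rot: [1.911, 2.492, 0.001]
contact_force: [-0.4, -0.7, -0.5]
width: 0.0255
gripper_force: 29.5
t 5.7 tcp [0.4251 0.1894 0.1022] w 0.0255 F [-0.4195 -0.6977 -0.4805] turn [0.0015 0.001  0.0009]
shift cm (tool axes now) [ 0.0114 -0.0291  0.5748]  (after turn) [ 0.0108 -0.0283  0.5749]
```

```bash
python3 -m crank '{"xyz":[[0,0,0.4],[0,0,0.2],[0,0,0],[0,0,0]],"dr":[[0,0,0],[0,0,0],[0,0,0],[0,0,0]],"gripper":[-1,-1,-1,-1]}';python3 -m crank '{"xyz":[[0,0,0],[0,0,0],[0,0,0],[0,0,0],[0,0,-1],[0,0,-2],[0,0,-3],[0,0,0]],"dr":[[0,0,0],[0,0,0],[0,0,0],[0,0,0],[0,0,0],[0,0,0],[0,0,0],[0,0,0]],"gripper":[0.3,0.3,0.3,0.3,0.3,0.3,0.3,0.3]}' ;  python3 go.py vy .0955
```

```text
time_s: 6.1
tcp_pos: [0.4251, 0.1898, 0.0965]
tool_rot: [1.909, 2.492, 0.002]
contact_force: [0.7, -0.0, 0.0]
width: 0.0253
gripper_force: 29.5
time_s: 6.9
tcp_pos: [0.4274, 0.1906, 0.1599]
tool_rot: [1.907, 2.489, 0.01]
contact_force: [0.9, 0.0, 0.3]
width: 0.0557
gripper_force: 0.0
t 6.9 tcp [0.4274 0.1906 0.1599] w 0.0557 F [0.8858 0.0304 0.324 ] turn [0.0088 0.0009 0.0016]
shift cm (tool axes now) [-11.9688  -0.7324   6.4468]  (after turn) [-11.9756  -0.657    6.4423]
```

```bash
python3 -m crank '{"xyz":[[-3,-0.3,0],[-4,-0.3,0],[-4,0,0],[-1,0,0],[0,0,0],[0,0,0]],"dr":[[0.004,0,0],[0,0,0],[0,0,0],[0,0,0],[0,0,0],[0,0,0]],"gripper":[0.3,0.3,0.3,0.3,0.3,0.3]}' ;  python3 go.py vy .0955
python3 - <<'E'
from fit import *
from plant import r
run("scene",r.capture("scene"))
E
```

```text
time_s: 7.5
tcp_pos: [0.4497, 0.0729, 0.1562]
tool_rot: [-1.911, -2.492, 0.003]
contact_force: [0.1, 0.0, 0.5]
width: 0.0551
gripper_force: 0.0
t 7.5 tcp [0.4497 0.0729 0.1562] w 0.0551 F [0.0827 0.0488 0.5017] turn [-0.0027  0.0002  0.0006]
shift cm (tool axes now) [-0.0296  0.2421  6.0722]  (after turn) [-0.0305  0.2259  6.0728]
scene row [0.4552 0.0709 0.2616] rim z [np.float64(0.0746), np.float64(0.0744), np.float64(0.0745), np.float64(0.0744), np.float64(0.0739)] rms 0.0018
{'plain': [0.4237, 0.1887], 'gold': [0.4395, 0.1298], 'red': [0.4552, 0.0709], 'green': [0.471, 0.012], 'blue': [0.4868, -0.047]}
plain vial top 0.111 xy [0.4231 0.1882] 112
gold empty
red vial top 0.1109 xy [0.4515 0.0731] 91
green vial top 0.0975 xy [0.4599 0.0096] 5
blue vial top 0.1106 xy [ 0.4841 -0.0476] 35
```

Red is seated and centred in plain, with its top at 0.111. Next the gold vial.

```bash
python3 -m crank '{"xyz":[[0,0.2,2],[0,0,2],[0,0,1.5],[0,0,0.6],[0,0,0],[0,0,0],[0,0,0],[0,0,0],[0,0,0],[0,0,0]],"dr":[[-0.001,0,0],[0,0,0],[0,0,0],[0,0,0],[0,0,0],[0,0,0],[0,0,0],[0,0,0],[0,0,0],[0,0,0]],"gripper":[0.3,0.3,0.3,0.3,0.3,-1,-1,-1,-1,-1]}';python3 go.py gold; python3 -m crank '{"xyz":[[0,0,-0.7],[0,0,-1.5],[0,0,-2],[0,0,-1],[0,0,0],[0,0,0]],"dr":[[0,0,0],[0,0,0],[0,0,0],[0,0,0],[0,0,0],[0,0,0]],"gripper":[-1,-1,-1,-1,-1,-1]}' ;  python3 go.py gold
```

```text
time_s: 8.55
tcp_pos: [0.4528, 0.073, 0.0961]
tool_rot: [1.911, 2.492, -0.0]
contact_force: [-0.8, 2.3, 7.2]
width: 0.0255
gripper_force: 30.5
t 8.55 tcp [0.4528 0.073  0.0961] w 0.0255 F [-0.7799  2.2808  7.2074] turn [0.0006 0.001  0.0011]
shift cm (tool axes now) [ 5.877   0.3053 -0.0057]  (after turn) [5.8773 0.299  0.    ]
time_s: 9.15
tcp_pos: [0.452, 0.0728, 0.1473]
tool_rot: [1.911, 2.493, -0.002]
contact_force: [0.7, 0.4, 0.0]
width: 0.0254
gripper_force: 30.1
t 9.15 tcp [0.452  0.0728 0.1473] w 0.0254 F [0.6896 0.3721 0.0213] turn [-0.0009  0.0011  0.0014]
shift cm (tool axes now) [ 5.8714  0.3882 -0.0065]  (after turn) [5.8719 0.3802 0.    ]
```

```bash
python3 -m crank '{"xyz":[[2,0.2,0],[2,0.15,0],[1.9,0,0],[0,0,0],[0,0,0],[0,0,2],[0,0,1.5],[0,0,1],[0,0,0],[0,0,0]],"dr":[[0,0,0],[0,0,0],[0,0,0],[0,0,0],[0,0,0],[0,0,0],[0,0,0],[0,0,0],[0,0,0],[0,0,0]],"gripper":[-1,-1,-1,-1,-1,-1,-1,-1,-1,-1]}' ;  python3 go.py gold .0961
```

```text
time_s: 10.15
tcp_pos: [0.4403, 0.1303, 0.1023]
tool_rot: [-1.912, -2.493, 0.003]
contact_force: [0.0, -0.5, -0.5]
width: 0.0255
gripper_force: 30.0
t 10.15 tcp [0.4403 0.1303 0.1023] w 0.0255 F [ 0.0484 -0.4886 -0.4511] turn [-0.0015  0.001   0.0009]
shift cm (tool axes now) [0.013  0.0251 0.6187]  (after turn) [0.0124 0.0241 0.6187]
```

```bash
python3 -m crank '{"xyz":[[0,0,0.4],[0,0,0.2],[0,0,0],[0,0,0]],"dr":[[0,0,0],[0,0,0],[0,0,0],[0,0,0]],"gripper":[-1,-1,-1,-1]}';python3 -m crank '{"xyz":[[0,0,0],[0,0,0],[0,0,0],[0,0,0],[0,0,-1],[0,0,-2],[0,0,-3],[0,0,0]],"dr":[[0,0,0],[0,0,0],[0,0,0],[0,0,0],[0,0,0],[0,0,0],[0,0,0],[0,0,0]],"gripper":[0.3,0.3,0.3,0.3,0.3,0.3,0.3,0.3]}';python3 -m crank '{"xyz":[[2,0,0],[2.1,0,0],[2,0,0],[0,0,0],[0,0,0]],"dr":[[0,0,0],[0,0,0],[0,0,0],[0,0,0],[0,0,0]],"gripper":[0.3,0.3,0.3,0.3,0.3]}' ;  python3 go.py plain .0955
```

```text
time_s: 10.55
tcp_pos: [0.4403, 0.1307, 0.0965]
tool_rot: [1.911, 2.493, -0.002]
contact_force: [1.0, -0.9, -0.9]
width: 0.0252
gripper_force: 30.0
time_s: 11.35
tcp_pos: [0.4428, 0.1312, 0.1599]
tool_rot: [1.908, 2.49, 0.005]
contact_force: [0.4, 1.2, -0.6]
width: 0.0556
gripper_force: 0.0
time_s: 11.85
tcp_pos: [0.4242, 0.1896, 0.1562]
tool_rot: [1.909, 2.495, -0.003]
contact_force: [-0.2, 0.1, 0.7]
width: 0.0555
gripper_force: 0.0
t 11.85 tcp [0.4242 0.1896 0.1562] w 0.0555 F [-0.2265  0.1358  0.7162] turn [-0.0013  0.0013  0.0028]
shift cm (tool axes now) [-0.0285  0.0649  6.0678]  (after turn) [-0.0363  0.0574  6.0679]
```

```bash
python3 -m crank '{"xyz":[[0,0,2],[0,0,2],[0,0,1.5],[0,0,0.6],[0,0,0],[0,0,0],[0,0,0],[0,0,0],[0,0,0],[0,0,0]],"dr":[[0,0,0.003],[0,0,0],[0,0,0],[0,0,0],[0,0,0],[0,0,0],[0,0,0],[0,0,0],[0,0,0],[0,0,0]],"gripper":[0.3,0.3,0.3,0.3,0.3,-1,-1,-1,-1,-1]}';python3 go.py red; python3 -m crank '{"xyz":[[0,0,-0.7],[0,0,-1.5],[0,0,-2],[0,0,-2],[0,0,-1.5],[0,0,0],[0,0,0]],"dr":[[0,0,0],[0,0,0],[0,0,0],[0,0,0],[0,0,0],[0,0,0],[0,0,0]],"gripper":[-1,-1,-1,-1,-1,-1,-1]}' ;  python3 go.py red
python3 - <<'E'
from plant import r
import cv2
cv2.imwrite("pics/s2.png",cv2.resize(r.capture("scene")["image"][100:300,150:400],None,fx=2.5,fy=2.5))
E
```

```text
time_s: 12.85
tcp_pos: [0.425, 0.1897, 0.096]
tool_rot: [1.914, 2.49, -0.0]
contact_force: [-1.4, -0.7, 6.7]
width: 0.0256
gripper_force: 29.7
t 12.85 tcp [0.425  0.1897 0.096 ] w 0.0256 F [-1.4499 -0.6914  6.6969] turn [ 0.0006  0.0012 -0.0013]
shift cm (tool axes now) [-12.2136  -0.0231   0.0146]  (after turn) [-12.2135  -0.0395   0.    ]
time_s: 13.55
tcp_pos: [0.4243, 0.1898, 0.1724]
tool_rot: [1.914, 2.49, -0.001]
contact_force: [0.1, 0.2, -1.0]
width: 0.0256
gripper_force: 29.5
t 13.55 tcp [0.4243 0.1898 0.1724] w 0.0256 F [ 0.0932  0.2209 -0.9767] turn [-0.0004  0.0009 -0.0015]
shift cm (tool axes now) [-12.2395   0.0456   0.0105]  (after turn) [-12.2395   0.0274   0.    ]
```

View pics/s2.png

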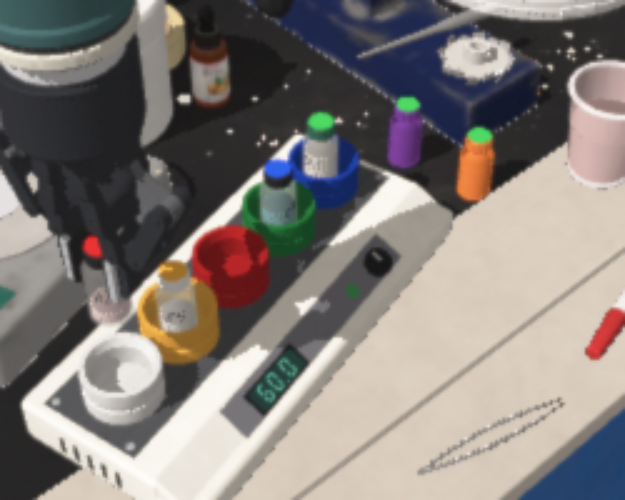

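Gold is seated in the gold insert (178,310). Red hangs upright at (102,285), and the red well (230,265) is free.

```bash
python3 -m crank '{"xyz":[[-2,0,0],[-4,0,0],[-4,0,0],[-2.2,0,0],[0,0,0],[0,0,0],[0,0,2],[0,0,2],[0,0,0],[0,0,0]],"dr":[[0,0,0],[0,0,0],[0,0,0],[0,0,0],[0,0,0],[0,0,0],[0,0,0],[0,0,0],[0,0,0],[0,0,0]],"gripper":[-1,-1,-1,-1,-1,-1,-1,-1,-1,-1]}' ;  python3 go.py red .0961
```

```text
time_s: 14.6
tcp_pos: [0.4548, 0.0726, 0.1321]
tool_rot: [-1.912, -2.491, 0.004]
contact_force: [-0.6, -0.9, -0.4]
width: 0.0255
gripper_force: 29.6
t 14.6 tcp [0.4548 0.0726 0.1321] w 0.0255 F [-0.5874 -0.9418 -0.3666] turn [-0.0029  0.0003 -0.0003]
shift cm (tool axes now) [-0.1351  0.1156  3.599 ]  (after turn) [-0.136   0.1051  3.5993]
```

```bash
python3 -m crank '{"xyz":[[-0.1,0.1,0],[0,0,1.5],[0,0,1.2],[0,0,0.6],[0,0,0.3],[0,0,0],[0,0,0]],"dr":[[-0.002,0,0],[0,0,0],[0,0,0],[0,0,0],[0,0,0],[0,0,0],[0,0,0]],"gripper":[-1,-1,-1,-1,-1,-1,-1]}';python3 -m crank '{"xyz":[[0,0,0],[0,0,0],[0,0,0],[0,0,0],[0,0,-1],[0,0,-2],[0,0,-3],[0,0,0]],"dr":[[0,0,0],[0,0,0],[0,0,0],[0,0,0],[0,0,0],[0,0,0],[0,0,0],[0,0,0]],"gripper":[0.3,0.3,0.3,0.3,0.3,0.3,0.3,0.3]}';python3 -m crank '{"xyz":[[-2,0,0],[-2,0,0],[-2,0,0],[0,0,0],[0,0,0]],"dr":[[0,0,0],[0,0,0],[0,0,0],[0,0,0],[0,0,0]],"gripper":[0.3,0.3,0.3,0.3,0.3]}' ;  python3 go.py vb .0955
```

```text
time_s: 15.3
tcp_pos: [0.4574, 0.071, 0.0968]
tool_rot: [1.913, 2.489, 0.001]
contact_force: [0.6, 0.2, 0.4]
width: 0.0251
gripper_force: 29.6
time_s: 16.1
tcp_pos: [0.4595, 0.0711, 0.16]
tool_rot: [1.911, 2.485, 0.007]
contact_force: [0.8, 0.5, 0.9]
width: 0.0554
gripper_force: 0.0
time_s: 16.6
tcp_pos: [0.4719, 0.0131, 0.1563]
tool_rot: [1.916, 2.489, 0.0]
contact_force: [0.5, -0.0, 0.5]
width: 0.0555
gripper_force: 0.0
t 16.6 tcp [0.4719 0.0131 0.1563] w 0.0555 F [ 0.5351 -0.0234  0.4953] turn [ 0.0004  0.0004 -0.003 ]
shift cm (tool axes now) [ 0.0998 -0.1358  6.0772]  (after turn) [ 0.0981 -0.1331  6.0773]
```

```bash
python3 -m crank '{"xyz":[[0.1,-0.1,2],[0,0,2],[0,0,1.5],[0,0,0.6],[0,0,0],[0,0,0],[0,0,0],[0,0,0],[0,0,0],[0,0,0]],"dr":[[0,0,-0.003],[0,0,0],[0,0,0],[0,0,0],[0,0,0],[0,0,0],[0,0,0],[0,0,0],[0,0,0],[0,0,0]],"gripper":[0.3,0.3,0.3,0.3,0.3,-1,-1,-1,-1,-1]}';python3 go.py plain; python3 -m crank '{"xyz":[[0,0,-0.7],[0,0,-1.5],[0,0,-2],[0,0,-2],[0,0,-1.5],[0,0,0],[0,0,0]],"dr":[[0,0,0],[0,0,0],[0,0,0],[0,0,0],[0,0,0],[0,0,0],[0,0,0]],"gripper":[-1,-1,-1,-1,-1,-1,-1]}' ;  python3 go.py plain
python3 - <<'E'
from plant import r
import cv2
cv2.imwrite("pics/s3.png",cv2.resize(r.capture("scene")["image"][100:300,150:400],None,fx=2.5,fy=2.5))
E
```

```text
time_s: 17.6
tcp_pos: [0.4717, 0.0138, 0.0962]
tool_rot: [1.91, 2.491, 0.002]
contact_force: [-0.3, 0.6, 6.2]
width: 0.0255
gripper_force: 29.7
t 17.6 tcp [0.4717 0.0138 0.0962] w 0.0255 F [-0.3473  0.5687  6.2115] turn [0.0024 0.0012 0.0011]
shift cm (tool axes now) [18.1793  0.0292 -0.0227]  (after turn) [18.1794  0.0083  0.    ]
time_s: 18.3
tcp_pos: [0.4711, 0.0137, 0.1725]
tool_rot: [1.91, 2.492, 0.001]
contact_force: [-0.7, 1.0, -1.2]
width: 0.0255
gripper_force: 29.5
t 18.3 tcp [0.4711 0.0137 0.1725] w 0.0255 F [-0.7017  0.9659 -1.2062] turn [0.0016 0.0013 0.0014]
shift cm (tool axes now) [18.1681  0.0992 -0.023 ]  (after turn) [18.1683  0.0746  0.    ]
```

View pics/s3.png

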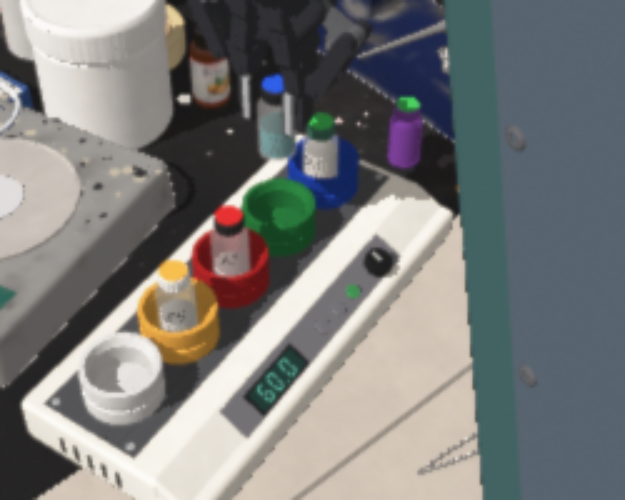

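Red (228,245) and gold (178,300) are seated in their own inserts. Blue hangs upright at (275,120). Next I park blue in plain.

```bash
python3 -m crank '{"xyz":[[2,0.1,0],[4,0,0],[4,0,0],[4,0,0],[3,0,0],[1.2,0,0],[0,0,0],[0,0,0],[0,0,2],[0,0,0]],"dr":[[0,0,0],[0,0,0],[0,0,0],[0,0,0],[0,0,0],[0,0,0],[0,0,0],[0,0,0],[0,0,0],[0,0,0]],"gripper":[-1,-1,-1,-1,-1,-1,-1,-1,-1,-1]}' ;  python3 go.py plain .0962
```

```text
time_s: 19.35
tcp_pos: [0.4238, 0.1881, 0.1507]
tool_rot: [-1.913, -2.492, 0.005]
contact_force: [0.0, 0.4, 0.5]
width: 0.0258
gripper_force: 29.6
t 19.35 tcp [0.4238 0.1881 0.1507] w 0.0258 F [0.0181 0.4104 0.4749] turn [-0.0027  0.0014 -0.0002]
shift cm (tool axes now) [0.1103 0.1494 5.4475]  (after turn) [0.1027 0.1345 5.448 ]
```

```bash
python3 -m crank '{"xyz":[[0.1,0.1,1],[0,0,2],[0,0,1.5],[0,0,0.6],[0,0,0.3],[0,0,0],[0,0,0]],"dr":[[0,0,0],[0,0,0],[0,0,0],[0,0,0],[0,0,0],[0,0,0],[0,0,0]],"gripper":[-1,-1,-1,-1,-1,-1,-1]}';python3 -m crank '{"xyz":[[0,0,0],[0,0,0],[0,0,0],[0,0,0],[0,0,-1],[0,0,-2],[0,0,-3],[0,0,0]],"dr":[[0,0,0],[0,0,0],[0,0,0],[0,0,0],[0,0,0],[0,0,0],[0,0,0],[0,0,0]],"gripper":[0.3,0.3,0.3,0.3,0.3,0.3,0.3,0.3]}';python3 -m crank '{"xyz":[[-2,0,0],[-4,0,0],[-4,0,0],[-4,0,0],[-4,0,0],[-4,0,0],[-2.2,0,0],[0,0,0],[0,0,0]],"dr":[[0,0,0],[0,0,0],[0,0,0],[0,0,0],[0,0,0],[0,0,0],[0,0,0],[0,0,0],[0,0,0]],"gripper":[0.3,0.3,0.3,0.3,0.3,0.3,0.3,0.3,0.3]}' ;  python3 go.py vg .0955
```

```text
time_s: 20.05
tcp_pos: [0.4261, 0.191, 0.0988]
tool_rot: [1.91, 2.492, 0.002]
contact_force: [0.3, -0.0, 0.1]
width: 0.025
gripper_force: 29.6
time_s: 20.85
tcp_pos: [0.428, 0.1918, 0.1619]
tool_rot: [1.908, 2.489, 0.009]
contact_force: [0.8, -0.5, 0.7]
width: 0.0554
gripper_force: 0.0
time_s: 21.75
tcp_pos: [0.4879, -0.0427, 0.1583]
tool_rot: [1.913, 2.492, 0.0]
contact_force: [-0.4, -0.2, 0.3]
width: 0.0558
gripper_force: 0.0
t 21.75 tcp [ 0.4879 -0.0427  0.1583] w 0.0558 F [-0.3607 -0.1641  0.2842] turn [ 0.0003  0.0001 -0.0002]
shift cm (tool axes now) [-0.1508 -0.0199  6.277 ]  (after turn) [-0.1517 -0.0182  6.277 ]
```

```bash
python3 -m crank '{"xyz":[[-0.15,0,2],[0,0,2],[0,0,1.5],[0,0,0.7],[0,0,0],[0,0,0],[0,0,0],[0,0,0],[0,0,0],[0,0,0]],"dr":[[0,0,0],[0,0,0],[0,0,0],[0,0,0],[0,0,0],[0,0,0],[0,0,0],[0,0,0],[0,0,0],[0,0,0]],"gripper":[0.3,0.3,0.3,0.3,0.3,-1,-1,-1,-1,-1]}';python3 go.py green; python3 -m crank '{"xyz":[[0,0,-0.7],[0,0,-1.5],[0,0,-2],[0,0,-1],[0,0,0],[0,0,0]],"dr":[[0,0,0],[0,0,0],[0,0,0],[0,0,0],[0,0,0],[0,0,0]],"gripper":[-1,-1,-1,-1,-1,-1]}' ;  python3 go.py green
```

```text
time_s: 22.75
tcp_pos: [0.4894, -0.0441, 0.0973]
tool_rot: [1.91, 2.491, 0.002]
contact_force: [-1.1, 3.0, 7.7]
width: 0.0252
gripper_force: 29.6
t 22.75 tcp [ 0.4894 -0.0441  0.0973] w 0.0252 F [-1.1082  2.9913  7.7056] turn [0.0025 0.0013 0.0011]
shift cm (tool axes now) [ 5.9335 -0.2201 -0.0083]  (after turn) [ 5.9332 -0.2267  0.    ]
time_s: 23.35
tcp_pos: [0.4887, -0.0442, 0.1484]
tool_rot: [1.91, 2.492, 0.0]
contact_force: [-0.2, -0.4, -0.3]
width: 0.0252
gripper_force: 29.5
t 23.35 tcp [ 0.4887 -0.0442  0.1484] w 0.0252 F [-0.2472 -0.449  -0.3362] turn [0.0012 0.0011 0.0013]
shift cm (tool axes now) [ 5.92   -0.1444 -0.0069]  (after turn) [ 5.9198 -0.1521  0.    ]
```

```bash
python3 -m crank '{"xyz":[[2,-0.15,0],[2,0,0],[1.9,0,0],[0,0,0],[0,0,0],[0,0,2],[0,0,1.5],[0,0,0.8],[0,0,0],[0,0,0]],"dr":[[0,0,0],[0,0,0],[0,0,0],[0,0,0],[0,0,0],[0,0,0],[0,0,0],[0,0,0],[0,0,0],[0,0,0]],"gripper":[-1,-1,-1,-1,-1,-1,-1,-1,-1,-1]}' ;  python3 go.py green .0973
```

```text
time_s: 24.35
tcp_pos: [0.4723, 0.012, 0.1055]
tool_rot: [1.911, 2.492, 0.0]
contact_force: [-0.2, 0.9, -0.2]
width: 0.0254
gripper_force: 29.5
t 24.35 tcp [0.4723 0.012  0.1055] w 0.0254 F [-0.2246  0.9127 -0.1897] turn [0.0009 0.001  0.0009]
shift cm (tool axes now) [ 0.0695 -0.0241  0.8191]  (after turn) [ 0.0686 -0.0235  0.8192]
```

Release, then go to plain for blue and look.

```bash
python3 -m crank '{"xyz":[[0,0,0.5],[0,0,0.3],[0,0,0],[0,0,0]],"dr":[[0,0,0],[0,0,0],[0,0,0],[0,0,0]],"gripper":[-1,-1,-1,-1]}';python3 -m crank '{"xyz":[[0,0,0],[0,0,0],[0,0,0],[0,0,0],[0,0,-1],[0,0,-2],[0,0,-3],[0,0,0]],"dr":[[0,0,0],[0,0,0],[0,0,0],[0,0,0],[0,0,0],[0,0,0],[0,0,0],[0,0,0]],"gripper":[0.3,0.3,0.3,0.3,0.3,0.3,0.3,0.3]}';python3 -m crank '{"xyz":[[2,0,0],[4,0,0],[4,0,0],[4,0,0],[3,0,0],[1.3,0,0],[0,0,0],[0,0,0]],"dr":[[0,0,0],[0,0,0],[0,0,0],[0,0,0],[0,0,0],[0,0,0],[0,0,0],[0,0,0]],"gripper":[0.3,0.3,0.3,0.3,0.3,0.3,0.3,0.3]}' ;  python3 go.py plain .0955
python3 - <<'E'
from fit import *
from plant import r
run("scene",r.capture("scene"))
E
```

```text
time_s: 24.75
tcp_pos: [0.4721, 0.0124, 0.0975]
tool_rot: [1.91, 2.492, 0.0]
contact_force: [-0.2, -0.7, -0.8]
width: 0.0255
gripper_force: 29.6
time_s: 25.55
tcp_pos: [0.4746, 0.0122, 0.1611]
tool_rot: [1.906, 2.488, 0.006]
contact_force: [1.8, 0.2, 0.3]
width: 0.0556
gripper_force: 0.0
time_s: 26.35
tcp_pos: [0.4245, 0.1886, 0.1572]
tool_rot: [1.909, 2.493, -0.0]
contact_force: [-0.7, -0.1, 0.6]
width: 0.0556
gripper_force: 0.0
t 26.35 tcp [0.4245 0.1886 0.1572] w 0.0556 F [-0.7124 -0.1258  0.6182] turn [0.0009 0.0016 0.0022]
shift cm (tool axes now) [0.077  0.0411 6.1711]  (after turn) [0.0675 0.0463 6.1711]
scene row [0.4552 0.0709 0.2583] rim z [np.float64(0.0746), np.float64(0.0743), np.float64(0.0746), np.float64(0.0744), np.float64(0.0742)] rms 0.0018
{'plain': [0.424, 0.1889], 'gold': [0.4396, 0.1299], 'red': [0.4552, 0.0709], 'green': [0.4708, 0.012], 'blue': [0.4863, -0.047]}
plain vial top 0.1109 xy [0.4234 0.1897] 116
gold vial top 0.1051 xy [0.4312 0.1296] 25
red vial top 0.1108 xy [0.4553 0.0699] 90
green vial top 0.1106 xy [0.4702 0.0108] 81
blue empty
```

```bash
python3 -m crank '{"xyz":[[0.1,0,2],[0,0,2],[0,0,1.5],[0,0,0.6],[0,0,0],[0,0,0],[0,0,0],[0,0,0],[0,0,0],[0,0,0]],"dr":[[0,0,0.002],[0,0,0],[0,0,0],[0,0,0],[0,0,0],[0,0,0],[0,0,0],[0,0,0],[0,0,0],[0,0,0]],"gripper":[0.3,0.3,0.3,0.3,0.3,-1,-1,-1,-1,-1]}'; python3 -m crank '{"xyz":[[0,0,-0.7],[0,0,-1.5],[0,0,-2],[0,0,-2],[0,0,-1.5],[0,0,0],[0,0,0]],"dr":[[0,0,0],[0,0,0],[0,0,0],[0,0,0],[0,0,0],[0,0,0],[0,0,0]],"gripper":[-1,-1,-1,-1,-1,-1,-1]}' ;  python3 go.py blue
```

```text
time_s: 27.4
tcp_pos: [0.4249, 0.1902, 0.097]
tool_rot: [1.911, 2.49, 0.002]
contact_force: [-0.4, -1.3, 6.9]
width: 0.0255
gripper_force: 30.4
time_s: 28.1
tcp_pos: [0.424, 0.1902, 0.1733]
tool_rot: [1.912, 2.49, 0.001]
contact_force: [0.2, 0.5, -0.5]
width: 0.0256
gripper_force: 29.9
t 28.1 tcp [0.424  0.1902 0.1733] w 0.0256 F [ 0.2034  0.5021 -0.5272] turn [ 0.0015  0.0008 -0.0005]
shift cm (tool axes now) [-24.4944   0.0523   0.0207]  (after turn) [-24.4944   0.0402   0.    ]
```

```bash
python3 -m crank '{"xyz":[[-2,0,0],[-4,0,0],[-4,0,0],[-4,0,0],[-4,0,0],[-4,0,0],[-2.5,0,0],[0,0,0],[0,0,0],[0,0,0]],"dr":[[0,0,0],[0,0,0],[0,0,0],[0,0,0],[0,0,0],[0,0,0],[0,0,0],[0,0,0],[0,0,0],[0,0,0]],"gripper":[-1,-1,-1,-1,-1,-1,-1,-1,-1,-1]}' ;  python3 go.py blue .097
```

```text
time_s: 29.1
tcp_pos: [0.4862, -0.0455, 0.1727]
tool_rot: [-1.912, -2.491, 0.001]
contact_force: [-0.5, 0.3, -1.0]
width: 0.0253
gripper_force: 29.9
t 29.1 tcp [ 0.4862 -0.0455  0.1727] w 0.0253 F [-0.4821  0.3312 -0.9836] turn [-0.0008 -0.0006 -0.0002]
shift cm (tool axes now) [-0.121   0.1294  7.5703]  (after turn) [-0.1169  0.1229  7.5704]
```

```bash
python3 -m crank '{"xyz":[[-0.1,0.1,2],[0,0,2],[0,0,2],[0,0,0.8],[0,0,0.5],[0,0,0.3],[0,0,0],[0,0,0]],"dr":[[0,0,0],[0,0,0],[0,0,0],[0,0,0],[0,0,0],[0,0,0],[0,0,0],[0,0,0]],"gripper":[-1,-1,-1,-1,-1,-1,-1,-1]}';python3 -m crank '{"xyz":[[0,0,0],[0,0,0],[0,0,0],[0,0,0],[0,0,-1],[0,0,-2],[0,0,-3],[0,0,-5],[0,0,-3],[0,0,0]],"dr":[[0,0,0],[0,0,0],[0,0,0],[0,0,0],[0,0,0],[0,0,0],[0,0,0],[0,0,0],[0,0,0],[0,0,0]],"gripper":[0.3,0.3,0.3,0.3,0.3,0.3,0.3,0.3,0.3,0.3]}'
python3 - <<'E'
from fit import *
from plant import r
for n in ("scene","side"): 
    c=r.capture(n);run(n,c)
    if n=="scene": cv2.imwrite("pics/s4.png",cv2.resize(c["image"][100:300,150:400],None,fx=2.5,fy=2.5))
E
```

```text
time_s: 29.9
tcp_pos: [0.4892, -0.0474, 0.0981]
tool_rot: [1.912, 2.49, 0.001]
contact_force: [-0.2, 0.1, -0.2]
width: 0.0249
gripper_force: 29.9
time_s: 30.9
tcp_pos: [0.4916, -0.0479, 0.2428]
tool_rot: [1.907, 2.483, 0.007]
contact_force: [-0.2, -0.6, 0.5]
width: 0.0555
gripper_force: 0.0
scene row [0.4551 0.0708 0.261 ] rim z [np.float64(0.0743), np.float64(0.0744), np.float64(0.0742), np.float64(0.0744), np.float64(0.0743)] rms 0.0018
{'plain': [0.4237, 0.1887], 'gold': [0.4394, 0.1297], 'red': [0.4551, 0.0708], 'green': [0.4709, 0.0119], 'blue': [0.4866, -0.0471]}
plain empty
gold vial top 0.1109 xy [0.4387 0.1303] 102
red vial top 0.1108 xy [0.4557 0.0694] 92
green vial top 0.1107 xy [0.47   0.0106] 82
blue vial top 0.1105 xy [ 0.487  -0.0475] 74
side row [0.4559 0.0726 0.2619] rim z [np.float64(0.0743), np.float64(0.0748), np.float64(0.0743), np.float64(0.0743), np.float64(0.0741)] rms 0.0017
{'plain': [0.4243, 0.1904], 'gold': [0.4401, 0.1315], 'red': [0.4559, 0.0726], 'green': [0.4717, 0.0137], 'blue': [0.4875, -0.0452]}
plain empty
gold vial top 0.1104 xy [0.4397 0.1317] 48
red vial top 0.1101 xy [0.4556 0.0717] 38
green vial top 0.1102 xy [0.4705 0.0129] 36
blue vial top 0.1106 xy [ 0.4882 -0.0455] 30
```

View pics/s4.png

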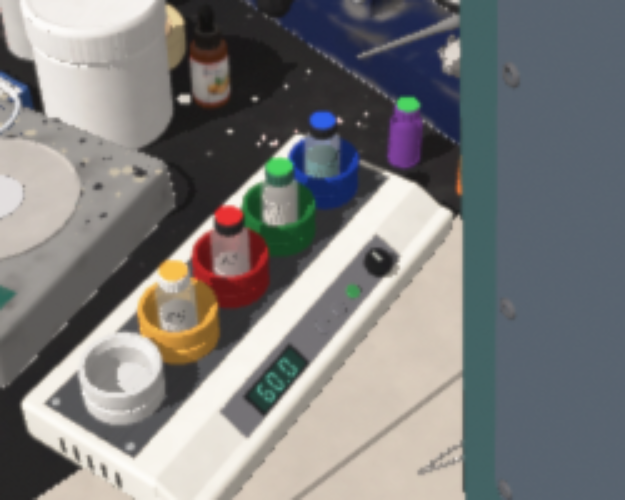

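All four vials stand upright in their own inserts: gold (178,300), red (230,245), green (280,195), blue (322,150). They sit within about 2 mm of the axes, with tops at 0.110 to 0.111. The gripper is clear.

```bash
python3 -c "
from plant import r
print(r.hand_in())"
```

```text
the job is handed in; nothing more can be done
None
```

All four vials are upright and seated in the inserts of their own colours, and the job was handed in at about 31 s of robot time; the hand-in call returned no verdict.

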